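# Dock a slide cassette and trigger the reader

### The job

Slide the flat white slide cassette fully home into the slot of the reading station, right up against the end stops. Then, with the cassette home, squeeze the trigger of the pistol-grip reader all the way in for a moment and let it spring back. Leave the cassette home and do not shift or knock over the two glass flasks.

Things in the scene. Friction and masses are not known exactly. Their poses are not given: they have to be found in the camera images.
- station: Fixed reading station: dark metal slide-way, grey slot housing, and beyond it a grey pistol-grip code reader on its side in a cradle. Origin: bench top below the middle of the slot mouth; z up. The cassette goes in along the station's -y. Slide-way: 110 mm wide, top 16 mm above the bench, y = +185 to -80 mm. Reader: nose y = -88, barrel along y to -248 mm, top 70 mm above the bench.
- slot_mouth (a point): Middle of the slot mouth, on the slide-way: station x 0, y 0, z 16 mm, axes parallel to the station's. The slot runs along -y for 75 mm to the end stops; 67 mm wide, 18.5 mm high, its roof's top 42 mm above the bench. Two lead-in guides, 14 mm high, flare from the mouth to about 54 mm either side at y = +36 mm.
- cassette: Loose flat white slide cassette with three grey slide windows, 64 mm (x) by 105 mm (y) by 16 mm thick, about 0.12 kg, lying flat on the slide-way before the slot mouth. Origin: centre of its underside; z up, its y axis along its length, its -y end goes into the slot first. When home its +y end still stands 30 mm out of the slot.
- home (a point): Point on the slot floor where the cassette's origin lies when fully home: station x 0, y -22.5, z 16 mm. Axes parallel to the station's; y of the cassette in it shrinks to 0 at the stops.
- trigger (a joint): Sprung trigger: 0 rad released (its spring holds it there), 0.30 rad squeezed fully in. Hinge vertical, at station x -30, y -168 mm. Blade 56 mm long from the hinge, 9 mm thick, z 33 to 57 mm; released it leans 0.30 rad off the grip towards station +y, squeezed it lies along the grip (station -x). At 45 mm from the hinge it takes about 3.5 N to start, 7 N to hold fully in.
- trigger_pad (a point): Point on the outer face (the side away from the grip) of the trigger blade, 45 mm from the hinge, 45 mm above the bench; released it lies at station x -72, y -150 mm, fully squeezed at x -75, y -163.5 mm. Moves with the trigger.
- grip_back (a point): Point on the back face of the reader's fixed black grip, opposite the trigger: station x -75, y -203, z 45 mm. The grip sticks out level along station -x, x = -20 to -117, y = -177 to -203 (26 mm thick), z = 30 to 60 mm, nothing but bench below it for x under -55. Over grip and trigger at this x: 39.5 mm squeezed, about 53 mm released.
- flask: Bystander: glass conical flask, 65 mm wide, 107 mm tall, loose, behind the station. Origin: centre of its underside.
- tall_flask: Bystander: glass volumetric flask with a long neck, 49 mm wide, 142 mm tall, loose, left of the slide-way. Origin: centre of its underside.

How it is judged:
By the outcome, as a careful person would: the job done as asked, in the order asked, and still so for the second after the job is handed in, with the robot touching nothing.
It also fails if it takes over 48 s, if anything falls off the work surface, if the arm or the gripper's body presses on something with over 40 N, if the wrist force passes 120 N, or if a joint passes its speed limit or range.

### The arm

A 6-joint arm with a two-finger parallel gripper is mounted at the origin on a cart in front of the work surface, level with it; the furniture and walls round the work are solid. World frame = base frame: x ahead of the robot, y to its left, z up, the work surface at z = 0. Lengths are in m, angles in degrees, forces in N, time in s.
With the tool pointing down it reaches from about 0.275 to 0.825 m from the base axis. Payload 4.9 kg.
Tool frame: the origin (TCP) lies at the very end of the fingers, on their centre line; the grasp point (between the pads) lies robot.grasp_offset behind it (robot.grasp_offset is the distance from the TCP to the grasp point, in m); z points along the fingers, y is the line along which they close (so a half turn about z gives the same grasp; the last joint's range is limited). The gripper opens to 85 mm and grips with 20 to 120 N. Pads are 22 mm wide; open, the fingers measure 114 mm over their backs; the gripper's body (76 mm by 85 mm) begins 54 mm behind the grasp point. The pads swing forward as they close: fully open they stand 13 mm farther back than shut.
Start: joints at [61.925, 18.69, -11.035, 60.275, 0, 82.311], TCP at [0.192, 0.516, 0.231] pointing down, gripper open.
Joint ranges: [-152.03, 152.03], [-55.5, 102.48], [-74.3, 77.21], [-110.64, 120.58], [-84.22, 78.4], [-180, 180]. Speed limits (degrees/s): [147.25, 147.25, 180, 180, 180, 180].

### API

Orientations are given as a 3x3 rotation matrix whose columns are the frame's x, y, z axes.
In Python, from station import readout, optics, ticket, robot gives the robot as it stands. The module is installed in compiled form; this text tells all that it offers.
- The arm moves only by the shell command python3 -m handwheel 'ROWS'. ROWS is JSON, one flat list of numbers, 7 for each row, row after row: the shift along the tool's x, y, z in mm, then the turn, a rotation vector about the tool's x, y, z in degrees, then the finger opening in mm, from 0 to 85.4. A call has 1 to 5 rows; each row shifts and turns the commanded pose from where the row before left it, along the tool's axes as they then stand; what a row does not reach is not made up. A row lasts 1/8 s, in which the tool goes at most 62.5 mm and 10.7 degrees, less where a joint would pass 70% of its speed; a pose out of reach is approached as far as the arm can. A call with a gripper value outside its range is refused whole. The fingers move at their own pace and stop on an object; the grip force is fixed at half the most. Time passes only in rows, so rows that do not move let the fingers close. It gives the time, the measured TCP pose, the force, the opening and the grip force at its end, in the units of the state.
- readout.observe(): the state, without advancing time (a new reading comes with each control period).
- optics.snapshot(name): name is "side" or "top"; returns the picture (420x560x3 uint8, red, green, blue); there is no depth.
- optics.calibration(name): a dict with "fx", "fy", "cx", "cy" (pixels), "R" (3x3) and "t" (3): a world point X has camera coordinates R X + t. Camera axes: x right, y down, z forward; pixel columns grow to the right and rows downward; lengths in m; the calibration is good to about 2 mm. A picture is of the moment at which its call begins. calibration takes no time and is no camera call.
- ticket.hand_in(): hands the job in; it is judged then, once.
Trained networks look in the newest picture that a camera, given by its name, has taken for a name from the list of things; names that differ only in an ending like _2 or _b are one class to them, and where a whole thing is asked for, a point or a joint stands for the part that bears it (a point fixed in the world has none). Each returns a list of dicts, best first, with "score" (0 to 1); they miss things now and then, are a little off and sometimes report something else, mostly with a low value. They report only what shows in the picture. A call takes as long as a camera call.
- optics.recognise(camera, label): "xy" ([column, row] as shares, 0 to 1, of the picture: columns of its width, rows of its height, amid what is visible of it).
- optics.cut_out(camera, label): "region" (420x560 bool, what is visible of it) and "xy" ([column, row] as shares, 0 to 1, of the picture: columns of its width, rows of its height, amid what is visible of it).
- optics.landmark_of(camera, label): "xy" ([column, row] as shares, 0 to 1, of the picture: columns of its width, rows of its height: a listed point, or the origin of a listed thing).
The state is a dict: "time": time; "joint_pos": joint angles; "qvel": joint speeds; "effort": joint torques, N m; "position": TCP position; "orientation": TCP orientation; "contact_force": force on the tool from outside, world axes, zero at the start; "moment": the same for the moment, N m; "finger_gap": finger opening in m; "finger_force": force on a finger pad.
Only numpy, scipy, OpenCV 4.12 (cv2) and the standard library are available. Lean on these libraries where they do the work, as an engineer would, in place of code of your own. Each camera call takes 0.05 s, during which the arm holds its last target. There are 200 camera calls.

## Working session

There is one attempt and no reset: what is moved stays moved. The work goes in short steps, Python scripts to look and compute and a shell command to move; the robot and the scene stay as the last step left them, time stands still between calls to the robot, and variables do not carry over. Pictures are saved under pics/ and viewed, at most 10 in all, crops included, and the job is handed in when it is done.

```bash
mkdir -p pics
python3 - <<'E'
from station import readout, optics, robot
import cv2,numpy as np
s=readout.observe();print(s['time'],s['position'],s['orientation'],robot.grasp_offset)
for c in('side','top'):
    im=optics.snapshot(c);cv2.imwrite(f'pics/{c}0.png',cv2.resize(im[:,:,::-1],(784,588)))
    k=optics.calibration(c);print(c,k)
    for l in('slot_mouth','home','cassette','station','trigger_pad','grip_back','flask','tall_flask','trigger'):
        try:print(l,[(np.round(np.array(d['xy'])*[560,420],1),round(d['score'],2)) for d in optics.landmark_of(c,l)[:2]])
        except Exception as e:print(l,e)
E
```

```text
0.0 [0.19129703 0.51504546 0.23049007] [[-9.37368063e-01  3.48339515e-01 -8.35060878e-04]
 [ 3.48340425e-01  9.37366855e-01 -1.52557967e-03]
 [ 2.51338706e-04 -1.72091512e-03 -9.99998488e-01]] 0.0187
side {'fx': 495.0003998227879, 'fy': 495.0003998227879, 'cx': 277.4979111252233, 'cy': 203.19301846331308, 'R': array([[ 0.92406899, -0.38204059, -0.01189482],
       [-0.23915138, -0.55361643, -0.79769384],
       [ 0.29816626,  0.7399688 , -0.60294531]]), 't': array([-0.51452783,  0.15981897,  1.27395579])}
slot_mouth []
home [(array([264.2, 232.2]), 0.7), (array([272.3, 275.7]), 0.68)]
cassette [(array([236.8, 213.4]), 0.82)]
station [(array([258.6, 233.8]), 0.65), (array([335., 228.]), 0.56)]
trigger_pad [(array([260.8, 262.7]), 0.67)]
grip_back [(array([273.4, 276. ]), 0.72), (array([238.1, 211.7]), 0.37)]
flask [(array([334.7, 227. ]), 0.85)]
tall_flask [(array([206.8, 177. ]), 0.63)]
trigger it knows: cassette, flask, grip_back, home, slot_mouth, station, tall_flask, trigger_pad
top {'fx': 436.3599496740347, 'fy': 436.3599496740347, 'cx': 282.45061154537717, 'cy': 210.05677434374672, 'R': array([[-0.00554157, -0.99988675, -0.01399224],
       [-0.99885196,  0.00620055, -0.04750063],
       [ 0.04758201,  0.01371295, -0.9987732 ]]), 't': array([-0.01890742,  0.5633738 ,  1.03291963])}
slot_mouth [(array([301.6, 246.4]), 0.83)]
home [(array([312.6, 245.6]), 0.69)]
cassette [(array([254.4, 254.2]), 0.91)]
station [(array([300.9, 247.8]), 0.86)]
trigger_pad [(array([300.4, 246.6]), 0.64), (array([367.5, 271.2]), 0.56)]
grip_back [(array([394.3, 270.8]), 0.91)]
flask [(array([333.4, 162.1]), 0.95)]
tall_flask [(array([167.7, 269. ]), 0.6)]
trigger it knows: cassette, flask, grip_back, home, slot_mouth, station, tall_flask, trigger_pad
```

View pics/side0.png

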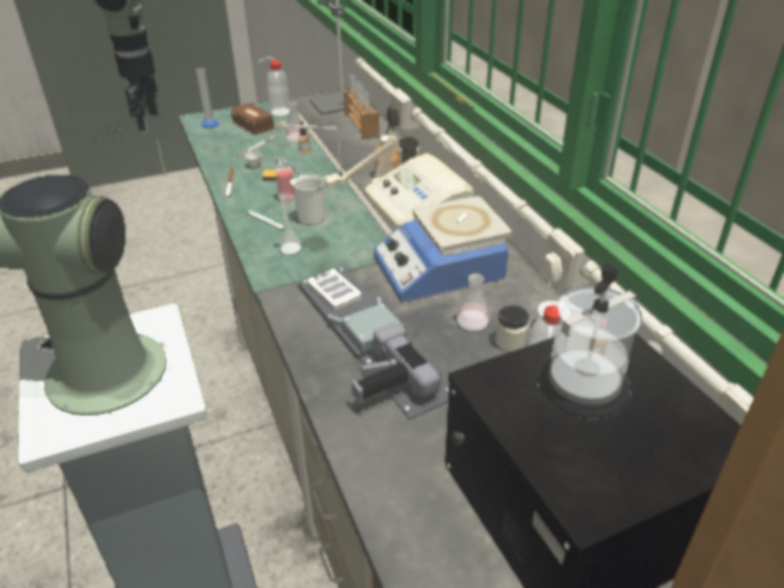

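View pics/top0.png

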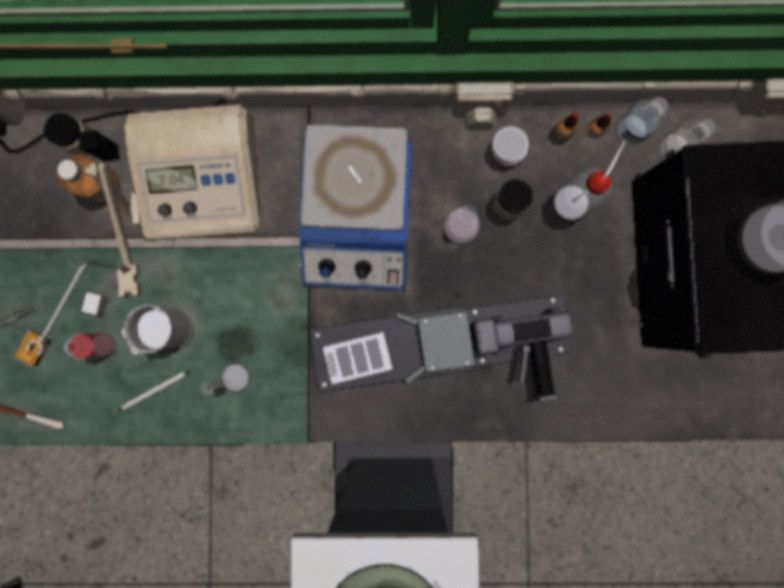

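```bash
cat > h.py <<'E'
import numpy as np
from station import optics
def ray(c,uv,z):
    k=optics.calibration(c);d=np.array([(uv[0]-k['cx'])/k['fx'],(uv[1]-k['cy'])/k['fy'],1.])
    R=k['R'];o=-R.T@k['t'];d=R.T@d
    return o+d*(z-o[2])/d[2]
def proj(c,X):
    k=optics.calibration(c);p=k['R']@np.asarray(X)+k['t'];return np.array([k['fx']*p[0]/p[2]+k['cx'],k['fy']*p[1]/p[2]+k['cy']])
E
python3 - <<'E'
from h import *
import cv2
for c,n,uv,z in[('top','mouth',(301.6,246.4),.016),('top','home',(312.6,245.6),.016),('top','cas',(254.4,254.2),.016),('top','station',(300.9,247.8),0),('top','grip',(394.3,270.8),.045),('top','pad',(367.5,271.2),.045),('top','flask',(333.4,162.1),0),('top','tall',(167.7,269),0),
('side','home',(264.2,232.2),.016),('side','cas',(236.8,213.4),.016),('side','station',(258.6,233.8),0),('side','pad',(260.8,262.7),.045),('side','grip',(273.4,276),.045),('side','flask',(334.7,227),0),('side','tall',(206.8,177),0)]:
    print(c,n,ray(c,uv,z).round(4))
E
```

```text
top mouth [ 0.4762 -0.0674  0.016 ]
top home [ 0.478  -0.0935  0.016 ]
top cas [0.4583 0.0451 0.016 ]
top station [ 0.4723 -0.0661  0.    ]
top grip [ 0.4202 -0.2793  0.045 ]
top pad [ 0.4196 -0.2178  0.045 ]
top flask [ 0.6801 -0.1468  0.    ]
top tall [0.4227 0.2566 0.    ]
side home [ 0.4827 -0.0853  0.016 ]
side cas [0.4407 0.0226 0.016 ]
side station [ 0.4724 -0.0678 -0.    ]
side pad [ 0.4219 -0.221   0.045 ]
side grip [ 0.4332 -0.2749  0.045 ]
side flask [ 0.6784 -0.1246  0.    ]
side tall [0.4184 0.26   0.    ]
```

The side view shows the cassette on the slide-way at about (335,288), the roof at (370,322) and the grip at (380,383). In the top view the cassette is at (357,358), the roof at (446,342) and the trigger at (521,365). The station is turned by a few degrees. I'll enlarge the top picture so I can pick corners.

Run:
```python
from h import *
import cv2
im=optics.snapshot('top')[:,:,::-1]
cv2.imwrite('pics/crop1.png',cv2.resize(im[200:300,215:415],(800,400),interpolation=cv2.INTER_CUBIC))
```

```text
(no output)
```

View pics/crop1.png

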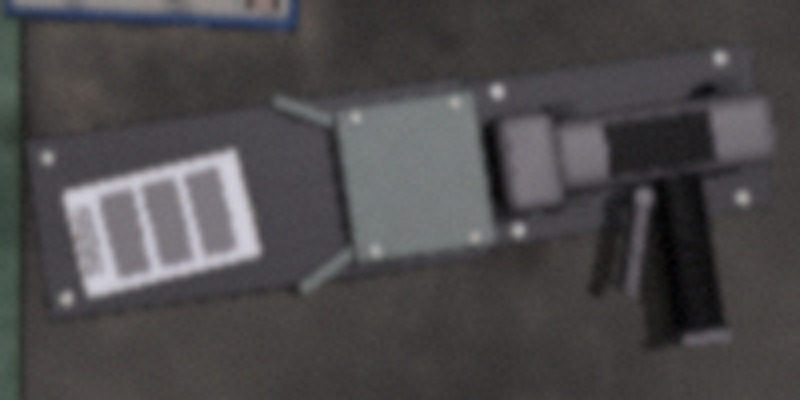

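```bash
cat >> h.py <<'E'
def fitpose(obs):
    from scipy.optimize import least_squares
    def f(p):
        c,s=np.cos(p[2]),np.sin(p[2]);r=[]
        for (x,y,z),uv in obs: r+=list(proj('top',[p[0]+c*x-s*y,p[1]+s*x+c*y,z])-uv)
        return r
    o=least_squares(f,[.47,-.05,.1],loss='soft_l1');return o.x,np.round(np.reshape(f(o.x),(-1,2)),1)
def cp(u,v):return np.array([215+u/4,200+v/4])
E
python3 - <<'E'
from h import *
S=[((.055,.185,.016),cp(30,143)),((-.055,.185,.016),cp(50,322)),((0,0,.042),cp(347,186)),((-.117,-.190,.06),cp(708,336)),((0,-.075,.042),cp(483,168))]
p,r=fitpose(S);print(p[:2].round(4),np.degrees(p[2]),r.tolist())
C=[((.032,.0525,.032),cp(63,190)),((.032,-.0525,.032),cp(236,149)),((-.032,-.0525,.032),cp(262,256)),((-.032,.0525,.032),cp(88,298))]
q,r=fitpose(C);print(q[:2].round(4),np.degrees(q[2]),r.tolist())
c,s=np.cos(p[2]),np.sin(p[2]);R=np.array([[c,-s],[s,c]])
print('cas in station',R.T@(q[:2]-p[:2]))
for n,v in dict(mouth=(0,0),home=(0,-.0225),pad=(-.072,-.15),grip=(-.075,-.203)).items():print(n,p[:2]+R@v)
E
```

```text
[ 0.4772 -0.0674] 8.53873449829128 [[-1.0, -0.6], [0.8, 0.4], [0.2, -0.1], [1.2, 1.0], [-1.9, -0.6]]
[0.4554 0.0412] 13.158706480092166 [[-0.1, 0.2], [0.2, 0.0], [0.0, -0.1], [-0.1, -0.1]]
cas in station [-0.00540512  0.11057899]
mouth [ 0.47715107 -0.06735958]
home [ 0.48049182 -0.08961018]
pad [ 0.42822084 -0.22638735]
grip [ 0.43312342 -0.27924532]
```

```bash
python3 -m handwheel '[0,0,0,0,0,9.4,85,0,0,0,0,0,9.4,85,0,0,0,0,0,9.4,85,0,0,0,0,0,9.4,85,0,0,0,0,0,9.4,85]'; python3 -m handwheel '[0,0,0,0,0,9.4,85]'
cat >> h.py <<'E'
def delta(X,ang):
    "shift (mm, tool axes) and z-turn to bring TCP to X with tool y at world angle ang (mod 180)"
    from station import readout
    s=readout.observe();R=np.array(s['orientation']);P=np.array(s['position'])
    a=np.degrees(np.arctan2(R[1,1],R[0,1]));t=-((ang-a+90)%180-90)
    print('t',round(s['time'],2),'pos',P.round(4),'yang',round(a,2),'shift',(R.T@(np.array(X)-P)*1e3).round(1),'turnz',round(t,2),'tilt',(R[:2,2]*57.3).round(2),'F',np.round(s['contact_force'],1),'gap',round(s['finger_gap'],4),'ff',s['finger_force'])
E
python3 - <<'E'
from h import *
B=[((47,158),.016,.185),((67,299),.016,.185),((356,118),.042,0),((376,250),.042,0),((456,103),.042,0),((476,238),.042,0),((498,91),.016,0),((518,230),.016,0),((720,58),.016,0),((742,198),.016,0)]
for i in range(0,10,2):
    a,b=[ray('top',cp(*B[j][0]),B[j][1])[:2] for j in(i,i+1)]
    print(((a+b)/2).round(4),np.linalg.norm(a-b).round(4),np.degrees(np.arctan2(*(a-b)[::-1])).round(2))
delta([.4554-.038*np.sin(np.radians(13.2)),.0412+.038*np.cos(np.radians(13.2)),.1],13.2)
E
```

```text
time: 1.58
position: [0.1916, 0.5156, 0.2313]
orientation: [[-0.379, 0.925, 0.0], [0.925, 0.379, 0.0], [0.0, 0.0, -1.0]]
contact_force: [0.3, -0.5, 0.3]
finger_gap: 0.0849
finger_force: 0.0
time: 1.7
position: [0.1916, 0.5156, 0.2313]
orientation: [[-0.223, 0.975, -0.0], [0.975, 0.223, -0.0], [-0.0, -0.0, -1.0]]
contact_force: [0.6, 0.8, 0.1]
finger_gap: 0.085
finger_force: 0.0
[0.4517 0.1052] 0.0846 8.13
[ 0.4781 -0.078 ] 0.0772 8.17
[ 0.4856 -0.136 ] 0.0789 7.82
[ 0.4907 -0.1635] 0.0833 7.51
[ 0.5093 -0.296 ] 0.0839 7.89
t 1.7 pos [0.1916 0.5156 0.2313] yang 12.91 shift [-483.3  151.   131.3] turnz -0.29 tilt [-0. -0.] F [0.6 0.8 0.1] gap 0.085 ff 0.0
```

```bash
python3 -m handwheel '[-48,15,0,0,0,0,85,-48,15,0,0,0,0,85,-48,15,0,0,0,0,85,-48,15,0,0,0,0,85,-48,15,0,0,0,0,85]' >/dev/null; python3 -m handwheel '[-48,15,0,0,0,0,85,-48,15,0,0,0,0,85,-48,15,0,0,0,0,85,-48,15,0,0,0,0,85,-48,15,0,0,0,0,85]'>/dev/null;  python3 -m handwheel '[0,0,55,0,0,0,85,0,0,55,0,0,0,85,0,0,0,0,0,0,85]'
python3 - <<'E'
from h import *
import cv2
delta([.4554-.038*np.sin(np.radians(13.2)),.0412+.038*np.cos(np.radians(13.2)),.019],13.2)
im=optics.snapshot('side')[:,:,::-1]
cv2.imwrite('pics/s1.png',cv2.resize(im[140:300,170:370],(750,600),interpolation=cv2.INTER_CUBIC))
E
```

```text
time: 3.32
position: [0.4438, 0.0823, 0.1184]
orientation: [[-0.228, 0.974, -0.008], [0.974, 0.228, -0.0], [0.002, -0.008, -1.0]]
contact_force: [-0.2, -0.0, 0.9]
finger_gap: 0.0851
finger_force: 0.0
t 3.33 pos [0.4438 0.0823 0.1184] yang 13.18 shift [-4.8  2.8 99.4] turnz -0.02 tilt [-0.47 -0.01] F [-0.2 -0.   0.9] gap 0.0851 ff 0.0
```

View pics/s1.png

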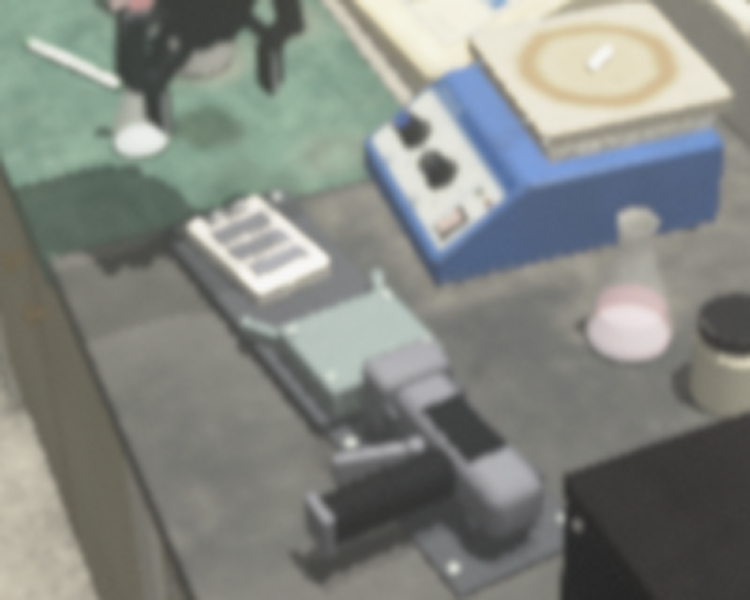

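The fingers (crop, about 215,60) hang above and behind the cassette (260,245), and the tall flask is still standing at (140,130). I'll go down and grip.

```bash
python3 -m handwheel '[-5,3,45,0,0,0,85,0,0,40,0,0,0,85,0,0,12,0,0,0,85,0,0,0,0,0,0,85]'
python3 -m handwheel '[0,0,0,0,0,0,55,0,0,0,0,0,0,55,0,0,0,0,0,0,55,0,0,0,0,0,0,55]'
python3 - <<'E'
from h import *
import cv2
delta([.45,.08,.019],8.1)
im=optics.snapshot('top')[:,:,::-1]
cv2.imwrite('pics/t2.png',cv2.resize(im[200:300,215:415],(800,400),interpolation=cv2.INTER_CUBIC))
E
```

```text
time: 3.88
position: [0.4524, 0.0786, 0.0255]
orientation: [[-0.229, 0.973, 0.001], [0.973, 0.229, 0.0], [-0.0, 0.001, -1.0]]
contact_force: [0.9, 0.5, 1.2]
finger_gap: 0.0847
finger_force: 0.0
time: 4.38
position: [0.4547, 0.0785, 0.028]
orientation: [[-0.229, 0.973, 0.007], [0.973, 0.229, 0.0], [-0.001, 0.007, -1.0]]
contact_force: [-2.7, 0.3, 23.7]
finger_gap: 0.055
finger_force: 12.0
t 4.38 pos [0.4547 0.0785 0.028 ] yang 13.22 shift [ 2.5 -4.3  9. ] turnz 5.12 tilt [0.39 0.  ] F [-2.7  0.3 23.7] gap 0.055 ff 11.991278752684593
```

View pics/t2.png

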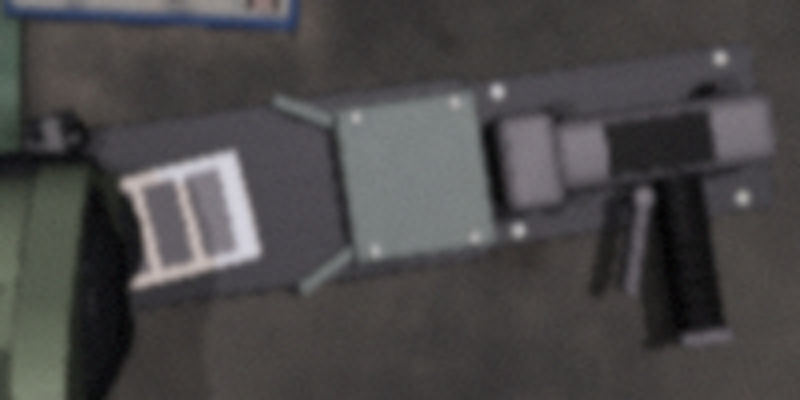

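The gap is 55 mm, less than the cassette's 64 mm width. So the tips closed on top of it: open fingers stand farther back than I allowed. I'll lift, reopen and go lower.

```bash
python3 -m handwheel '[0,0,-20,0,0,0,85,0,0,0,0,0,0,85,0,0,0,0,0,0,85,0,0,0,0,0,0,85]'
python3 -m handwheel '[0,0,20,0,0,0,85,0,0,10,0,0,0,85,0,0,0,0,0,0,85]'
python3 -m handwheel '[0,0,0,0,0,0,58,0,0,0,0,0,0,58,0,0,0,0,0,0,58,0,0,0,0,0,0,58]'
```

```text
time: 4.92
position: [0.451, 0.0784, 0.0439]
orientation: [[-0.229, 0.974, -0.001], [0.974, 0.229, -0.0], [0.0, -0.001, -1.0]]
contact_force: [-0.9, -0.4, -0.0]
finger_gap: 0.0849
finger_force: 0.0
time: 5.3
position: [0.4503, 0.0784, 0.0133]
orientation: [[-0.229, 0.974, -0.003], [0.974, 0.229, -0.0], [0.001, -0.003, -1.0]]
contact_force: [-0.4, 0.0, 0.5]
finger_gap: 0.085
finger_force: 0.0
time: 5.8
position: [0.4513, 0.0784, 0.0151]
orientation: [[-0.228, 0.974, 0.0], [0.974, 0.228, -0.0], [-0.0, 0.0, -1.0]]
contact_force: [-2.6, 0.5, 6.9]
finger_gap: 0.0622
finger_force: 64.4
```

```bash
python3 -m handwheel '[0,0,-1,0,0,5.1,58,0,0,0,0,0,0,58]' >/dev/null
python3 - <<'E'
from h import *
delta([.4628,.0308,.0145],8.1)
E
```

```text
t 6.05 pos [0.4518 0.0784 0.0157] yang 8.17 shift [-48.7   4.1   1.2] turnz 0.07 tilt [0.05 0.01] F [-0.7  0.1 -0.7] gap 0.0626 ff 65.06333112716675
```

```bash
python3 -m handwheel '[-16,2,0,0,0,0,58,-16,2,0,0,0,0,58,-16,0,0,0,0,0,58,0,0,0,0,0,0,58]'
python3 - <<'E'
from h import *
import cv2
delta([.4698,-.0187,.0145],8.1)
for c,s in(('top',(215,200)),):
    im=optics.snapshot(c)[:,:,::-1]
    cv2.imwrite(f'pics/{c}3.png',cv2.resize(im[200:300,215:415],(800,400),interpolation=cv2.INTER_CUBIC))
E
```

```text
time: 6.55
position: [0.4625, 0.0298, 0.0153]
orientation: [[-0.139, 0.99, 0.0], [0.99, 0.139, -0.0], [-0.0, 0.0, -1.0]]
contact_force: [-0.3, 0.0, -0.8]
finger_gap: 0.062
finger_force: 65.1
t 6.55 pos [0.4625 0.0298 0.0153] yang 7.96 shift [-49.    0.5   0.8] turnz -0.14 tilt [ 0.02 -0.02] F [-0.3  0.  -0.8] gap 0.062 ff 65.10236263275146
```

View pics/top3.png

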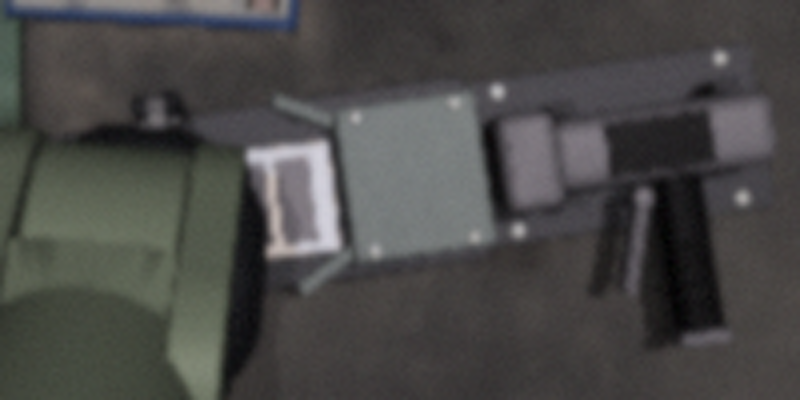

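Run:
```python
from h import *
a=np.radians(8.1);c,s=np.cos(a),np.sin(a);R=np.array([[c,-s],[s,c]]);o=np.array([.4767,-.0672])
for n,uv,z in[('cl',(327,143),.032),('cr',(342,250),.032),('roofL',(338,112),.042),('roofR',(357,260),.042),('guideL',(330,122),.03),('guideR',(350,252),.03),('gL0',(277,97),.03),('gR0',(305,292),.03)]:
    print(n,(R.T@(ray('top',cp(*uv),z)[:2]-o)*1e3).round(1))
```

```text
cl [26.5  7.8]
cr [-36.6   8.4]
roofL [43.5 -1. ]
roofR [-42.8   0.8]
guideL [38.4  4.2]
guideR [-38.6   3.9]
gL0 [57.5 32.9]
gR0 [-57.8  33.4]
```

The cassette's front edge sits at (327,143)–(342,250), which is about 5 mm to station −x. I'll measure its yaw with sub-pixel edge fits before inserting.

```bash
cat > edge.py <<'E'
from h import *
import sys
a=np.radians(8.1);c,s=np.cos(a),np.sin(a);R=np.array([[c,-s],[s,c]]);o=np.array([.4767,-.0672])
def station(uv,z):return R.T@(ray('top',uv,z)[:2]-o)*1e3
def run(u0,u1):
    g=np.mean([optics.snapshot('top').mean(2) for _ in range(3)],0)
    E={'up':[],'lo':[]}
    for u in range(u0,u1):
        for n,lo,hi in(('up',228,243),('lo',258,272)):
            d=np.diff(g[lo:hi+1,u]);d=np.clip(d if n=='up' else -d,0,None);i=d.argmax();w=slice(max(i-2,0),i+3)
            E[n].append(station((u,lo+.5+(d[w]*np.arange(len(d))[w]).sum()/d[w].sum()),.032))
    for n in E:
        e=np.array(E[n]);k=np.polyfit(e[:,1],e[:,0],1);print(n,'x=%.1f at y=20; yaw rel station %.2f'%(np.polyval(k,20),-np.degrees(np.arctan(k[0]))),'rms',np.std(e[:,0]-np.polyval(k,e[:,1])).round(2))
run(int(sys.argv[1]),int(sys.argv[2]))
E
python3 edge.py 283 296
```

```text
up x=29.3 at y=20; yaw rel station -2.71 rms 0.3
lo x=-35.3 at y=20; yaw rel station -1.39 rms 0.27
```

```bash
python3 -m handwheel '[0,0.4,0,0,0,-2.1,58,0,0,0,0,0,0,58]'; python3 edge.py 283 296
```

```text
time: 7.0
position: [0.4624, 0.0319, 0.0153]
orientation: [[-0.179, 0.984, -0.0], [0.984, 0.179, 0.0], [0.0, -0.0, -1.0]]
contact_force: [0.8, 0.2, 0.1]
finger_gap: 0.0623
finger_force: 65.2
up x=32.4 at y=20; yaw rel station -3.22 rms 0.62
lo x=-32.0 at y=20; yaw rel station 0.17 rms 0.25
```

```bash
python3 -m handwheel '[-10,-0.4,0,0,0,0,58,-10,-0.4,0,0,0,0,58,0,0,0,0,0,0,58]';python3 -m handwheel '[-10,-0.4,0,0,0,0,58,-10,-0.4,0,0,0,0,58,0,0,0,0,0,0,58]'
```

```text
time: 7.52
position: [0.4657, 0.0105, 0.0153]
orientation: [[-0.176, 0.984, 0.0], [0.984, 0.176, -0.0], [-0.0, 0.0, -1.0]]
contact_force: [-0.4, -0.2, -1.0]
finger_gap: 0.0622
finger_force: 65.1
time: 7.9
position: [0.4684, -0.0091, 0.0153]
orientation: [[-0.176, 0.984, 0.0], [0.984, 0.176, -0.0], [-0.0, 0.0, -1.0]]
contact_force: [-0.3, -0.2, -1.2]
finger_gap: 0.0625
finger_force: 65.1
```

```bash
python3 -m handwheel '[-8,-0.3,0,0,0,0,58,0,0,0,0,0,0,58]';python3 -m handwheel '[0,0,0,0,0,0,75,0,0,0,0,0,0,75,0,0,-30,0,0,0,75,0,0,-15,0,0,0,40,45,2,0,0,0,0,0]';python3 -m handwheel '[0,0,0,0,0,0,0,0,0,0,0,0,0,0,0,0,0,0,0,0,0,0,0,0,0,0,0,0]'
python3 - <<'E'
from h import *
delta([.4767-.1409*.095,-.0672+.99*.095,.021],8.1)
E
```

```text
time: 8.15
position: [0.4694, -0.0166, 0.0153]
orientation: [[-0.177, 0.984, 0.0], [0.984, 0.177, -0.0], [-0.0, 0.0, -1.0]]
contact_force: [0.6, 0.7, -0.6]
finger_gap: 0.0621
finger_force: 65.1
time: 8.78
position: [0.4658, 0.0273, 0.0619]
orientation: [[-0.173, 0.985, 0.005], [0.985, 0.173, -0.001], [-0.002, 0.005, -1.0]]
contact_force: [-0.2, 0.7, -0.9]
finger_gap: 0.0396
finger_force: 0.0
time: 9.28
position: [0.4633, 0.028, 0.0602]
orientation: [[-0.176, 0.984, -0.0], [0.984, 0.176, -0.0], [-0.0, -0.0, -1.0]]
contact_force: [0.8, 0.3, 0.4]
finger_gap: -0.0001
finger_force: 0.0
t 9.28 pos [0.4633 0.028  0.0602] yang 10.15 shift [-1.1 -0.1 39.2] turnz 2.05 tilt [-0.01 -0.01] F [0.8 0.3 0.4] gap -0.0001 ff 0.0
```

```bash
python3 -m handwheel '[0,0,38,0,0,2,0,0,0,0,0,0,0,0,-10,0,0,0,0,0,0,-10,0,0,0,0,0,0,0,0,0,0,0,0,0]';python3 -m handwheel '[-10,0,0,0,0,0,0,-10,0,0,0,0,0,0,-5,0,0,0,0,0,0,0,0,0,0,0,0,0]'
python3 - <<'E'
from h import *
delta([.4767-.1409*.041,-.0672+.99*.041,.021],8.1)
E
```

```text
time: 9.9
position: [0.4671, 0.0077, 0.0232]
orientation: [[-0.141, 0.99, 0.002], [0.99, 0.141, -0.0], [-0.001, 0.002, -1.0]]
contact_force: [0.0, 0.3, 0.8]
finger_gap: -0.0005
finger_force: 0.0
time: 10.4
position: [0.4696, -0.0167, 0.0222]
orientation: [[-0.142, 0.99, -0.0], [0.99, 0.142, -0.001], [-0.001, -0.0, -1.0]]
contact_force: [1.7, 0.2, -0.2]
finger_gap: 0.0002
finger_force: 0.0
t 10.4 pos [ 0.4696 -0.0167  0.0222] yang 8.16 shift [-10.   -0.1   1.2] turnz 0.06 tilt [-0.   -0.05] F [ 1.7  0.2 -0.2] gap 0.0002 ff 0.0
```

```bash
python3 -m handwheel '[-4,0,0,0,0,0,0,-3,0,0,0,0,0,0,0,0,0,0,0,0,0]' | sed -n '2p;4p';for i in 1; do python3 -m handwheel '[-2,0,0,0,0,0,0,0,0,0,0,0,0,0]' | sed -n '2p;4p'; python3 -m handwheel '[-2,0,0,0,0,0,0,0,0,0,0,0,0,0]'| sed -n '2p;4p'; done
```

```text
position: [0.4706, -0.0233, 0.0222]
contact_force: [0.1, -0.0, -0.4]
position: [0.4707, -0.0241, 0.0223]
contact_force: [0.9, 4.1, 0.6]
position: [0.4707, -0.0242, 0.0223]
contact_force: [0.4, 10.2, 3.0]
```

```bash
python3 -m handwheel '[-2,0,0,0,0,0,0,-2,0,0,0,0,0,0,0,0,0,0,0,0,0]' | sed -n '2p;4p'; python3 -m handwheel '[4,0,0,0,0,0,0,30,0,0,0,0,0,0,0,0,-50,0,0,0,0,50,0,-60,0,0,0,0]' | sed -n '2p;4p'
python3 - <<'E'
from h import *
import cv2
ims=[optics.snapshot(c)[:,:,::-1] for c in('top','side')]
cv2.imwrite('pics/both4.png',np.vstack([cv2.resize(ims[0][210:285,255:405],(600,300),interpolation=cv2.INTER_CUBIC),cv2.resize(ims[1][180:255,200:350],(600,300),interpolation=cv2.INTER_CUBIC)]))
E
```

```text
position: [0.4707, -0.0243, 0.0223]
contact_force: [-1.4, 21.6, 7.5]
position: [0.4618, 0.0411, 0.1214]
contact_force: [1.8, 0.2, 0.1]
```

View pics/both4.png

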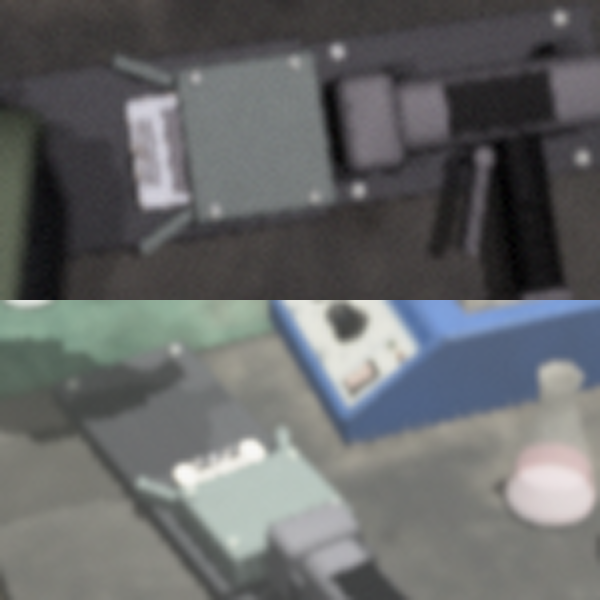

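Run:
```python
from h import *
a=np.radians(8.1);c,s=np.cos(a),np.sin(a);R=np.array([[c,-s],[s,c]]);o=np.array([.4767,-.0672])
S=lambda uv,z:(R.T@(ray('top',np.array(uv),z)[:2]-o)*1e3).round(1)
q=lambda u,v:(255+u/4,210+v/4)
print('rear',S(q(127,100),.032),S(q(142,209),.032))
print('grip end',S(cp(683,345),.06),S(cp(733,338),.06),'grip mid L/R',S(cp(672,240),.06),S(cp(718,240),.06),'trig tip',S(cp(632,297),.057),'barrel end mid',S(cp(775,135),.05))
delta([*(o+R@[-.075,-.181]),.10],98.1)
```

```text
rear [31.6 30.8] [-32.6  31.5]
grip end [-115.5 -174. ] [-115.7 -202.6] grip mid L/R [ -56.1 -177.2] [ -59.9 -203. ] trig tip [ -85.  -150.3] barrel end mid [  -6.4 -247. ]
t 12.25 pos [0.464  0.0439 0.1248] yang 8.4 shift [-292.4  -79.8   24.8] turnz -89.7 tilt [ 0.45 -0.06] F [ 0.1 -1.4  0.1] gap -0.0001 ff 0.0
```

The rear edge measures 31 mm out, against 30 expected, and it is square. The cassette also stopped rigidly at 21 N, so I take it as home. Next is the trigger.

```bash
python3 -m handwheel '[0,0,0,0,0,-10,85,0,0,0,0,0,-10,85,0,0,0,0,0,-10,85,0,0,0,0,0,-10,85,0,0,0,0,0,-10,85]'>/dev/null; python3 -m handwheel '[0,0,0,0,0,-10,85,0,0,0,0,0,-10,85,0,0,0,0,0,-10,85,0,0,0,0,0,-10,85,0,0,0,0,0,0,85]'>/dev/null
python3 - <<'E'
from h import *
delta([.4280,-.2570,.125],98.1)
E
```

```text
t 13.5 pos [0.461  0.0418 0.1199] yang 98.07 shift [  74.6 -291.2   -4.7] turnz -0.03 tilt [-0.03 -0.07] F [-1.2  0.8 -0.3] gap 0.085 ff 0.0
```

```bash
python3 -m handwheel '[15,-58,0,0,0,0,85,15,-58,0,0,0,0,85,15,-58,0,0,0,0,85,15,-58,0,0,0,0,85,15,-59,0,0,0,0,85]'>/dev/null; python3 -m handwheel '[0,0,0,0,0,0,85,0,0,0,0,0,0,85]'>/dev/null
python3 - <<'E'
from h import *
delta([.4280,-.2570,.027],98.1)
import cv2
ims=[optics.snapshot(c)[:,:,::-1] for c in('top','side')]
cv2.imwrite('pics/both5.png',np.vstack([cv2.resize(ims[0][210:285,300:450],(600,300),interpolation=cv2.INTER_CUBIC),cv2.resize(ims[1][190:290,180:380],(600,300),interpolation=cv2.INTER_CUBIC)]))
E
```

```text
t 14.38 pos [ 0.4278 -0.2561  0.1198] yang 98.06 shift [-0.2 -1.  92.8] turnz -0.04 tilt [-0.07  0.04] F [ 0.4 -0.2  0. ] gap 0.0845 ff 0.0
```

View pics/both5.png

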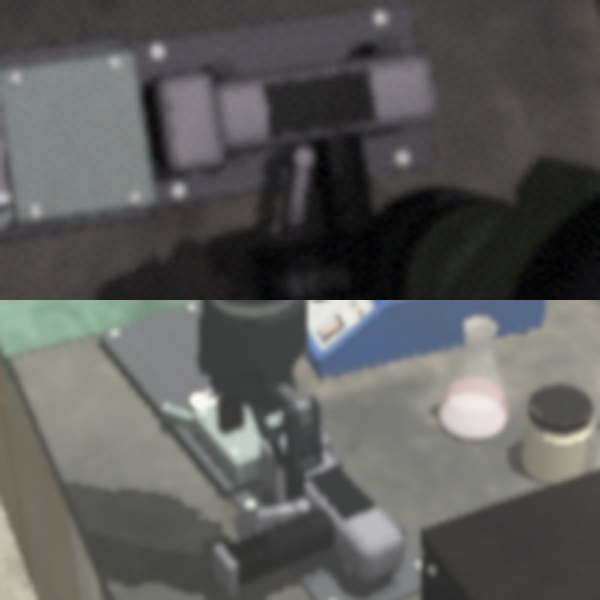

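The gripper hangs over the grip and trigger, which are at (300,185) in the top crop. The side view shows the fingers straddling them. Descending.

```bash
python3 -m handwheel '[0,-1,40,0,0,0,85,0,0,35,0,0,0,85,0,0,20,0,0,0,85,0,0,0,0,0,0,85]'|sed -n '1,2p;4,6p'
python3 -m handwheel '[0,0,0,0,0,0,50,0,0,0,0,0,0,50,0,0,0,0,0,0,50]'|sed -n '1,2p;4,6p'
python3 -m handwheel '[0,0,0,0,0,0,42,0,0,0,0,0,0,42,0,0,0,0,0,0,42]'|sed -n '1,2p;4,6p'
```

```text
time: 14.98
position: [0.4277, -0.2549, 0.0241]
contact_force: [-0.8, 0.4, -0.2]
finger_gap: 0.0849
finger_force: 0.0
time: 15.35
position: [0.4284, -0.2563, 0.0259]
contact_force: [-1.5, 4.3, 3.1]
finger_gap: 0.0498
finger_force: 2.4
time: 15.72
position: [0.4284, -0.2565, 0.0257]
contact_force: [-0.5, 4.3, 4.0]
finger_gap: 0.0418
finger_force: 2.7
```

```bash
python3 -m handwheel '[0,-1.5,0,0,0,0,38,0,0,0,0,0,0,36,0,0,0,0,0,0,34,0,0,0,0,0,0,34]'|sed -n '1,2p;4,6p'
python3 -m handwheel '[0,0,0,0,0,0,34,0,0,0,0,0,0,34,0,0,0,0,0,0,34]'|sed -n '1,2p;4,6p'
python3 - <<'E'
from h import *
delta([.4280,-.2570,.027],98.1)
import cv2
ims=[optics.snapshot(c)[:,:,::-1] for c in('top','side')]
cv2.imwrite('pics/both6.png',np.vstack([cv2.resize(ims[0][210:285,300:450],(600,300),interpolation=cv2.INTER_CUBIC),cv2.resize(ims[1][190:290,180:380],(600,300),interpolation=cv2.INTER_CUBIC)]))
E
```

```text
time: 16.23
position: [0.4284, -0.257, 0.026]
contact_force: [-3.4, 7.4, 10.1]
finger_gap: 0.0376
finger_force: 60.3
time: 16.6
position: [0.4284, -0.257, 0.026]
contact_force: [-2.6, 7.6, 10.4]
finger_gap: 0.0375
finger_force: 60.3
t 16.6 pos [ 0.4284 -0.257   0.026 ] yang 98.28 shift [ 0.4  0.1 -1. ] turnz 0.18 tilt [-0.    0.18] F [-2.6  7.6 10.4] gap 0.0375 ff 60.28249382972717
```

View pics/both6.png

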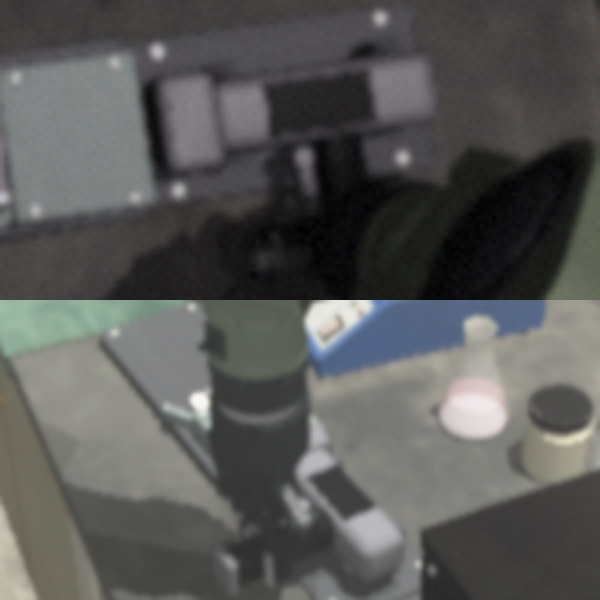

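The gap is 37.5 mm at 60 N. That is 39.5 mm less the 2 mm pad give also seen on the cassette, so the trigger is squeezed fully in. Both fingers straddle the grip in the picture. Releasing and backing off.

```bash
python3 -m handwheel '[0,1,0,0,0,0,85,0,0,0,0,0,0,85,0,0,0,0,0,0,85,0,0,0,0,0,0,85]'|sed -n '1,2p;4,6p'
python3 -m handwheel '[0,0,-40,0,0,0,85,0,0,-50,0,0,0,85,0,0,-50,0,0,0,85,0,0,-40,0,0,0,85,0,0,0,0,0,0,85]'|sed -n '1,2p;4,6p'
python3 -m handwheel '[30,-50,0,0,0,0,85,30,-50,0,0,0,0,85,0,0,0,0,0,0,85,0,0,0,0,0,0,85]'|sed -n '1,2p;4,6p'
python3 - <<'E'
from h import *
import cv2
ims=[optics.snapshot(c)[:,:,::-1] for c in('top','side')]
cv2.imwrite('pics/both7.png',np.vstack([cv2.resize(ims[0][210:285,255:405],(600,300),interpolation=cv2.INTER_CUBIC),cv2.resize(ims[1][170:270,180:380],(600,300),interpolation=cv2.INTER_CUBIC)]))
for l,z in(('tall_flask',0),('flask',0),('home',.016),('cassette',.016)):
    for d in optics.landmark_of('top',l)[:1]: print(l,ray('top',np.array(d['xy'])*[560,420],z).round(4),d['score'])
E
```

```text
time: 17.2
position: [0.4293, -0.259, 0.0258]
contact_force: [0.8, -0.6, -0.3]
finger_gap: 0.0849
finger_force: 0.0
time: 17.82
position: [0.4308, -0.26, 0.209]
contact_force: [1.5, -0.4, -0.7]
finger_gap: 0.0848
finger_force: 0.0
time: 18.32
position: [0.383, -0.3648, 0.2042]
contact_force: [0.5, 0.4, -0.0]
finger_gap: 0.0849
finger_force: 0.0
tall_flask [0.4192 0.2531 0.    ] 0.77
flask [ 0.6845 -0.1411  0.    ] 0.85
home [ 0.4738 -0.0949  0.016 ] 0.72
cassette [ 0.4816 -0.0793  0.016 ] 0.57
```

View pics/both7.png

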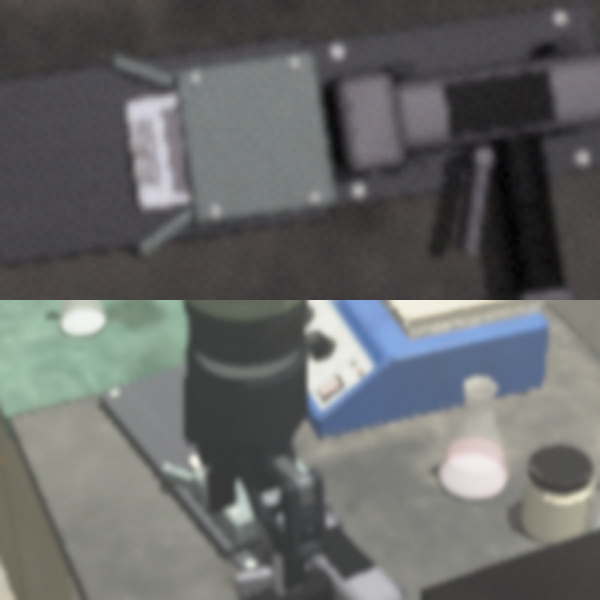

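The cassette is unmoved with its rear edge at (134,155) in the top crop. The trigger has sprung back to (475,205) and both flasks are standing in place. Handing in.

```bash
python3 -c "
from station import ticket
print(ticket.hand_in())"
```

```text
the job is handed in; nothing more can be done
None
```

The job is handed in: the cassette is home (stopped rigidly under a 21 N push; rear edge measured about 31 mm out against 30 mm), the trigger was then squeezed fully and sprang back, and the flasks were left standing in place.

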